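Run the roller door that is not locked out from its hold-to-run key switch

ROBOT

A 6-joint arm with a two-finger parallel gripper is mounted at the origin on a cart in front of the work surface, level with it; the furniture and walls round the work are solid. World frame = base frame: x ahead of the robot, y to its left, z up, the work surface at z = 0. Lengths are in m, angles in rad, forces in N, time in s.
With the tool pointing down it reaches from about 0.3 to 0.85 m from the base axis. Payload 5.4 kg.
Tool frame: the origin (TCP) lies between the finger pads; the fingertips stand bot.tip_reach ahead of it and the grasp point (between the pads) lies 3 mm ahead of it (bot.tip_reach is the distance from the TCP to the fingertips, in m); z points along the fingers, y is the direction in which the jaws open and shut (so a half turn about z gives the same grasp; the last joint's range is limited). The gripper opens to 85 mm and grips with 20 to 120 N. Pads are 22 mm wide; open, the fingers measure 114 mm over their backs; the gripper's body (76 mm by 85 mm) begins 54 mm behind the grasp point. The pads swing forward as they close: fully open they stand 13 mm farther back than shut.
Start: joints at [-1.36, 0.158, 1.597, -0, 1.386, -0.21], TCP at [0.235, -0.525, 0.253] pointing down, gripper open.
Joint ranges: [-2.91, 2.91], [-0.94, 2.29], [0.18, 2.7], [-1.29, 4.43], [0.17, 2.64], [-3, 3]. Speed limits (rad/s): [2.57, 2.57, 3.14, 3.14, 3.14, 3.14].

INTERFACE

Orientations are given as a 3x3 rotation matrix whose columns are the frame's x, y, z axes.
In Python, from bench import bot gives the robot as it stands.
- The arm moves only by the tool carry_out, never from a script. Its argument "commands" is a list that holds one entry, the list of rows, each a list of 5 numbers: the closure, from 0 (fully open) to 1 (shut), then the shift along the world's x, y, z in cm, then the turn about the world's z in degrees. In form: [[[gripper, tx, ty, tz, yaw], ...]]. A call has 1 to 8 rows; each row shifts and turns the commanded pose from where the row before left it; what a row does not reach is not made up. A row lasts 1/10 s, in which the tool goes at most 50 mm and 8.59 degrees, less where a joint would pass 70% of its speed; a pose out of reach is approached as far as the arm can. A call with a gripper value outside its range is refused whole. The fingers move at their own pace and stop on an object; "newtons" is the grip in N (left out, the last holds). Time passes only in rows, so rows that do not move let the fingers close. It gives the time, the measured TCP pose, the force and the opening at its end, in the units of the state.
- bot.get_obs(): the state, without advancing time (a new reading comes with each control period).
- bot.get_image(name): name is "side" or "top"; returns the picture (384x512x3 uint8, blue, green, red); there is no depth.
- bot.camera_info(name): a dict with "fx", "fy", "cx", "cy" (pixels), "D" ([k1, k2, p1, p2, k3] as OpenCV has them; the pictures are not rectified), "rvec" (rotation vector, rad) and "tvec" (3), from world to camera coordinates, as OpenCV has them. Camera axes: x right, y down, z forward; pixel columns grow to the right and rows downward; lengths in m; the calibration is good to about 2 mm. A picture is of the moment at which its call begins. camera_info takes no time and is no camera call.
- bot.finish_job(): hands the job in, once; it reports no verdict.
The state is a dict: "time": time; "joint_pos": joint angles; "dq": joint speeds; "joint_torque": joint torques, N m; "position": TCP position; "ee_rot": TCP orientation; "ft_force": force on the tool from outside, world axes, zero at the start; "torque": the same for the moment, N m; "width": finger opening in m.
Only numpy, scipy, OpenCV 4.12 (cv2) and the standard library are available. Lean on these libraries where they do the work, as an engineer would, in place of code of your own. Each camera call takes 0.05 s, during which the arm holds its last target.

TASK

The key station on the bench works two roller doors, yellow and blue, and one of its two switches is locked out under a red padlocked cover. Take the key whose colour belongs to the switch that is still open out of the wooden block, push it fully home in that keyway (work it past the sticky pins), then turn it a quarter turn clockwise. It springs back when let go, so finish still gripping the key and holding it turned; leave the other key in the block and the glass and pliers alone.

Things in the scene. Friction and masses are not known exactly. Their poses are not given: they have to be found in the camera images.
- station: Grey key-switch box, 100 mm deep (x), 170 mm wide (y), 62 mm high to its aluminium face plate, 206 mm wide over its low feet, screwed to the bench. Origin under its centre, front faces its -x; yellow keyway at y = +38 mm, blue at y = -38 mm, each with a strip of its colour on the front edge of the plate; each door's key has a head of the same colour.
- yellow_keyway (a point): Centre of the yellow switch's key slot on top of the fixed face plate, 62 mm above the bench, inside a thin yellow ring 37 mm across. z up, x along the slot (14.4 mm in x, 6 mm in y, plate 5 mm). The key goes 32 mm straight down until its shoulder sits on the plate. Two pairs of sticky sprung pins, first met some 12 and 20 mm down, resist with 5 to 15 N; a small wiggle helps.
- blue_keyway (a point): Centre of the blue switch's key slot on top of the fixed face plate, 62 mm above the bench, inside a thin blue ring 37 mm across. z up, x along the slot (14.4 mm in x, 6 mm in y, plate 5 mm). The key goes 32 mm straight down until its shoulder sits on the plate. Two pairs of sticky sprung pins, first met some 12 and 20 mm down, resist with 5 to 15 N; a small wiggle helps.
- switch_yellow (a joint): Turn of the yellow key switch, rad: 0 at rest, growing clockwise seen from above to the stop at 1.5; makes contact beyond 1.1. A spring (0.02 N m at rest, 0.1 at the stop) turns it back when the key is let go. The key turns only when fully home, its neck in the plate, and drives the switch with about 0.15 rad of play.
- switch_blue (a joint): Turn of the blue key switch, rad: 0 at rest, growing clockwise seen from above to the stop at 1.5; makes contact beyond 1.1. A spring (0.02 N m at rest, 0.1 at the stop) turns it back when the key is let go. The key turns only when fully home, its neck in the plate, and drives the switch with about 0.15 rad of play.
- lockout_cover: Red plastic lockout cap, 47 mm across and 36 mm high, with a small black padlock behind it, fixed over one of the two keyways (the switch that must not be used). Origin at the centre of its underside, on the face plate.
- key_block: Dark wooden block, 50 mm (x) by 100 mm (y), 42 mm high on a 58 by 108 mm foot, fixed to the bench; two slots at y = +28 and -28 mm, 36 mm deep, long in y, 14.4 by 6 mm. Origin under its centre. Either key may stand in either slot, its width along the block's y.
- key_yellow: yellow key, 77 mm tall, upright in the block. Origin at the blade's tip, z up through the head, x its width, y its thickness (half turn about z: same). Blade 12 (x) by 4 mm (y), round tip, z 0-24; round neck 4.6 mm to z 32; shoulder 18 mm across, z 32-35 (its underside is the stop); stem 9 mm to z 45; yellow plastic head 32 (x) by 11 mm (y), z 45-77, gripped across y. 45 g. In the block its tip is 10 mm above the bench.
- key_blue: blue key, 77 mm tall, upright in the block. Origin at the blade's tip, z up through the head, x its width, y its thickness (half turn about z: same). Blade 12 (x) by 4 mm (y), round tip, z 0-24; round neck 4.6 mm to z 32; shoulder 18 mm across, z 32-35 (its underside is the stop); stem 9 mm to z 45; blue plastic head 32 (x) by 11 mm (y), z 45-77, gripped across y. 45 g. In the block its tip is 10 mm above the bench.
- tea_glass: Tea glass, 62 mm across, 86 mm high, standing behind the station; origin under its centre. Leave alone.
- pliers: Red-handled pliers, 59 by 168 by 12 mm, lying on the bench; origin under the centre. Leave alone.
There are look-alikes about, which are no part of the job. Leave any green look-alike of the key_yellow alone.

How it is judged:
On the way, in this order (a step that is already met when the one before it is completed fails the run):
1. the key that belongs to the open switch is lifted out of the block in the fingers (((horizontal distance between lockout_cover and blue_keyway below 0.02 m and z of key_yellow in the frame of key_block above 0.045 m and contact force between the fingers and key_yellow above 2 N) or (horizontal distance between lockout_cover and yellow_keyway below 0.02 m and z of key_blue in the frame of key_block above 0.045 m and contact force between the fingers and key_blue above 2 N))), for 0.1 s.
2. that key is held fully home in the open keyway, the switch not yet turned (((horizontal distance between lockout_cover and blue_keyway below 0.02 m and z of key_yellow in the frame of yellow_keyway below -0.0285 m and horizontal distance between key_yellow and yellow_keyway below 0.006 m and value of joint switch_yellow below 0.35 rad and contact force between the fingers and key_yellow above 2 N) or (horizontal distance between lockout_cover and yellow_keyway below 0.02 m and z of key_blue in the frame of blue_keyway below -0.0285 m and horizontal distance between key_blue and blue_keyway below 0.006 m and value of joint switch_blue below 0.35 rad and contact force between the fingers and key_blue above 2 N))), for 0.1 s.
At the end, for the whole second after the job is handed in: The open switch's own key is gripped (over 2 N) and fully home (tip over 28.5 mm below the plate, within 6 mm of the keyway), its switch held beyond 1.1 rad; the locked-out switch is unturned and the other key still stands in the block, within 20 mm of its start (((horizontal distance between lockout_cover and blue_keyway below 0.02 m and z of key_yellow in the frame of yellow_keyway below -0.0285 m and horizontal distance between key_yellow and yellow_keyway below 0.006 m and value of joint switch_yellow above 1.1 rad and contact force between the fingers and key_yellow above 2 N and value of joint switch_blue below 0.2 rad and distance of key_blue from where it was at the start of the episode below 0.02 m and z of key_blue in the frame of key_block below 0.02 m) or (horizontal distance between lockout_cover and yellow_keyway below 0.02 m and z of key_blue in the frame of blue_keyway below -0.0285 m and horizontal distance between key_blue and blue_keyway below 0.006 m and value of joint switch_blue above 1.1 rad and contact force between the fingers and key_blue above 2 N and value of joint switch_yellow below 0.2 rad and distance of key_yellow from where it was at the start of the episode below 0.02 m and z of key_yellow in the frame of key_block below 0.02 m))); the arm keeps its last pose, push and grip.
It fails at once if the key of the locked-out switch is taken out of the block ((horizontal distance between lockout_cover and blue_keyway below 0.02 m and distance of key_blue from where it was at the start of the episode above 0.03 m) or (horizontal distance between lockout_cover and yellow_keyway below 0.02 m and distance of key_yellow from where it was at the start of the episode above 0.03 m)).
It fails at once if the glass or the pliers are pushed away or the glass tipped (distance of any of tea_glass, pliers from where it was at the start of the episode above 0.03 m or angle between tea_glass's own z axis and vertical above 0.4 rad).
It also fails if it takes over 58 s, if anything falls off the work surface, if the arm or the gripper's body presses on something with over 40 N, if the wrist force passes 120 N, or if a joint passes its speed limit or range.

## Working session

There is one attempt and no reset: what is moved stays moved. The work goes in short steps, Python scripts to look and compute and a tool call to move; the robot and the scene stay as the last step left them, time stands still between calls to the robot, and variables do not carry over. Pictures are saved under pics/ and viewed, and the job is handed in when it is done.

Besides the shell and the picture viewer there is one more tool, called as a command line: name --argument value ..., lists and objects as JSON in quotes. carry_out: Moves the arm, as the interface text tells. Its arguments: {"type":"object","properties":{"commands":{"type":"array","items":{"type":"array","items":{"type":"array","items":{"type":"number"}}}},"newtons":{"type":"number"}},"required":["commands"]}

```bash
mkdir -p pics; ls; python3 - <<'E'
from bench import bot
import cv2,numpy as np
print(bot.get_obs(),bot.tip_reach)
for n in("side","top"):
    cv2.imwrite(f"pics/{n}0.png",bot.get_image(n)); print(n,bot.camera_info(n))
E
```

```text
pics
{'time': 0.0, 'joint_pos': array([-1.36007288e+00,  1.59055856e-01,  1.59827283e+00, -1.80205501e-05,
        1.38619329e+00, -2.10109155e-01]), 'dq': array([-0.00037315,  0.00039727, -0.00150125, -0.00131714,  0.00118512,
       -0.00035831]), 'joint_torque': array([-8.41030669e-04, -3.96001840e+01, -3.31437171e+01, -6.19138336e-04,
        8.34656908e-03,  8.43367786e-06]), 'position': array([ 0.23474756, -0.52426876,  0.25229271]), 'ee_rot': array([[ 9.12747846e-01,  4.08523184e-01, -4.20873956e-04],
       [ 4.08523219e-01, -9.12745985e-01,  1.88294067e-03],
       [ 3.85073905e-04, -1.89058683e-03, -9.99998139e-01]]), 'ft_force': array([-0.38976665,  0.34741625, -0.30845678]), 'torque': array([-0.04113522, -0.01302457,  0.01789252]), 'width': 0.08548870674035051} 0.022
side {'fx': 417.7921065423311, 'fy': 417.7921065423311, 'cx': 259.29653452890904, 'cy': 191.68234718450154, 'D': array([-0.07424796,  0.        ,  0.        ,  0.        ,  0.        ]), 'rvec': array([ 2.1515211 , -0.25865699,  0.14062192]), 'tvec': array([-0.59165286, -0.01001388,  0.98447413])}
top {'fx': 377.78389782663174, 'fy': 377.78389782663174, 'cx': 253.50644758781027, 'cy': 187.19242942432604, 'D': array([-0.03951721,  0.        ,  0.        ,  0.        ,  0.        ]), 'rvec': array([ 2.16328281, -2.11918996,  0.25630945]), 'tvec': array([-0.29349493,  0.55198603,  0.79006216])}
```

View pics/side0.png

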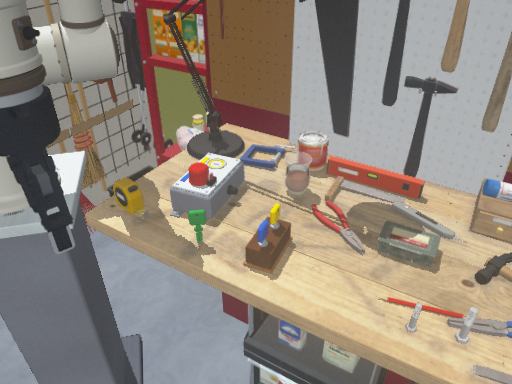

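View pics/top0.png

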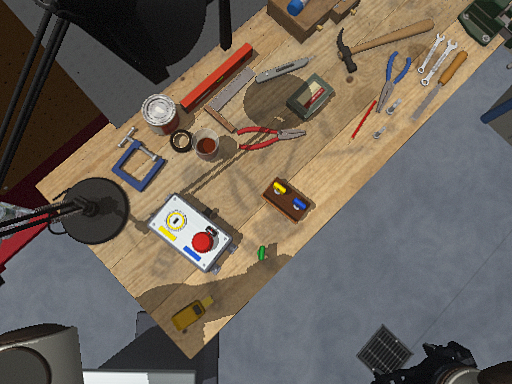

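The side view shows the red cap at (200,173), the block at (268,247), a yellow key at (275,213) and a blue one at (263,232). In the top view the yellow ring is bare at (176,221) and the cap covers the blue side at (203,242). Next I'll take close crops.

```bash
python3 - <<'E'
import cv2,numpy as np
t=cv2.imread("pics/top0.png");s=cv2.imread("pics/side0.png")
a=cv2.resize(t[165:285,135:325],None,fx=4,fy=4,interpolation=cv2.INTER_CUBIC)
b=cv2.resize(s[140:280,160:310],None,fx=4,fy=4,interpolation=cv2.INTER_CUBIC)
cv2.imwrite("pics/tc.png",a);cv2.imwrite("pics/sc.png",b)
E
```

```text
(no output)
```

View pics/tc.png

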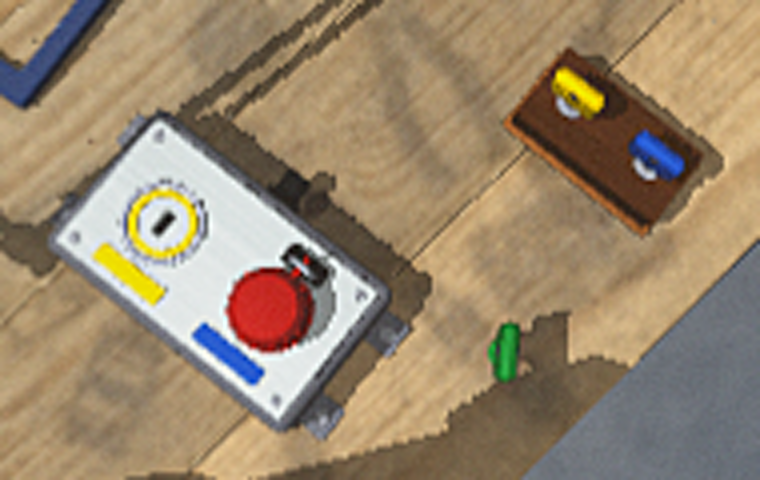

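View pics/sc.png

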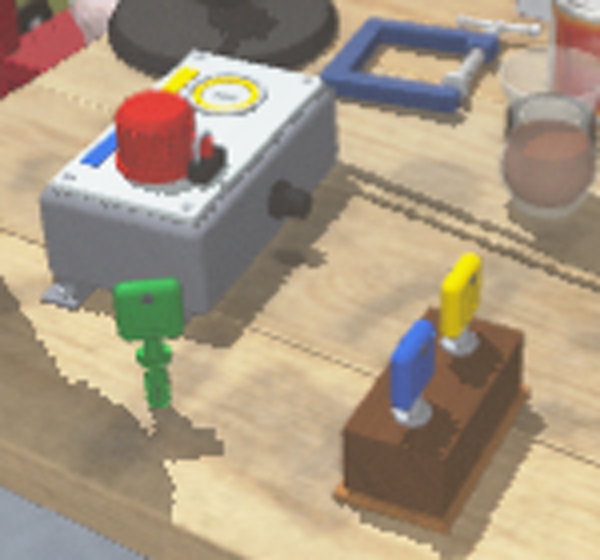

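Candidates in the top view: the yellow key (279,188), the blue key (299,204), the green look-alike (262,253) and the yellow tape measure (190,315). The crop shows the red cap on the blue side and the yellow keyway open, so I want the yellow key in the block.

```bash
cat > h.py <<'E'
import cv2,numpy as np
from bench import bot
def cam(n):
    c=bot.camera_info(n);K=np.array([[c['fx'],0,c['cx']],[0,c['fy'],c['cy']],[0,0,1]])
    R=cv2.Rodrigues(c['rvec'])[0];return K,c['D'],R,c['tvec'],c['rvec']
def ray(n,p):
    K,D,R,t,_=cam(n);u=cv2.undistortPoints(np.array(p,float).reshape(-1,1,2),K,D)[:,0]
    return -R.T@t,np.c_[u,np.ones(len(u))]@R
def plane(n,p,z):
    o,d=ray(n,p);return o+d*((z-o[2])/d[:,2])[:,None]
def proj(n,X):
    K,D,R,t,rv=cam(n);return cv2.projectPoints(np.array(X,float).reshape(-1,1,3),rv,t,K,D)[0][:,0]
def tri(pt,ps):
    o1,d1=ray('top',pt);o2,d2=ray('side',ps);d1=d1[0];d2=d2[0]
    k=np.linalg.lstsq(np.c_[d1,-d2],o2-o1,rcond=None)[0]
    a=o1+k[0]*d1;b=o2+k[1]*d2;return (a+b)/2,np.linalg.norm(a-b)
def mask(im,col,box):
    h=cv2.cvtColor(im,cv2.COLOR_BGR2HSV)
    lo,hi={'y':((22,140,90),(34,255,255)),'b':((105,120,60),(125,255,255)),'w':((0,0,170),(179,40,255))}[col]
    m=cv2.inRange(h,lo,hi);z=np.zeros_like(m);x0,y0,x1,y1=box;z[y0:y1,x0:x1]=m[y0:y1,x0:x1];return z
E
python3 - <<'E'
from h import *
t=cv2.imread("pics/top0.png");s=cv2.imread("pics/side0.png")
def pts(m): return np.argwhere(m)[:,::-1].astype(float)
def big(m):
    c=max(cv2.findContours(m,0,1)[0],key=cv2.contourArea);return c
# plate
m=mask(t,'w',(140,185,250,280)); m=cv2.morphologyEx(m,cv2.MORPH_CLOSE,np.ones((3,3)))
c=big(m);P=plane('top',c.reshape(-1,2),.062)[:,:2]
print('plate',cv2.minAreaRect((P*1000).astype(np.float32)))
# ring
m=mask(t,'y',(163,208,190,234));p=pts(m)
lab=cv2.connectedComponentsWithStats(m);print(lab[2],lab[3])
for i in range(1,lab[0]):
    if lab[2][i,4]>15:
        q=pts((lab[1]==i).astype(np.uint8)); W=plane('top',q,.062)[:,:2]*1000
        print('ring/strip',cv2.minAreaRect(W.astype(np.float32)), cv2.minEnclosingCircle(W.astype(np.float32)))
        if len(q)>5: print(cv2.fitEllipse(cv2.convexHull(W.astype(np.float32))))
g=cv2.cvtColor(t,cv2.COLOR_BGR2GRAY)[214:228,168:184].astype(int);print(g)
for n,im,b in(('top',t,(262,175,300,203)),('side',s,(262,195,290,235))):
    m=mask(im,'y',b);q=pts(m);print(n,len(q),q.min(0),q.max(0),q.mean(0),cv2.minAreaRect(q.astype(np.float32)))
for n,im,b in(('top',t,(285,195,315,215)),('side',s,(250,215,275,250))):
    m=mask(im,'b',b);q=pts(m);print('blue',n,len(q),q.min(0),q.max(0),q.mean(0),cv2.minAreaRect(q.astype(np.float32)))
E
```

```text
plate ((456.17742919921875, -141.8616943359375), (156.72421264648438, 86.9937515258789), 53.080501556396484)
[[     0      0    512    384 196493]
 [   167    212     18     17     86]
 [   163    228      8      6     29]] [[255.54851827 191.48151843]
 [174.97674419 220.34883721]
 [165.55172414 231.17241379]]
ring/strip ((478.9813232421875, -111.08570098876953), (36.14794921875, 35.03132629394531), 47.087745666503906) ((479.5547790527344, -111.73741912841797), 18.91594696044922)
((479.3380126953125, -111.24059295654297), (35.8069953918457, 37.13994216918945), 157.30615234375)
ring/strip ((454.06256103515625, -91.99476623535156), (18.96058464050293, 8.524551391601562), 55.00886917114258) ((456.6795349121094, -93.82659149169922), 9.482806205749512)
((452.1656799316406, -94.24457550048828), (9.261841773986816, 29.664949417114258), 139.0872344970703)
[[166 147 215 210 198 219 191 188 201 203 215 198 193 222 203 211]
 [153 213 202 176 190 222 230 229 231 226 229 207 209 205 212 183]
 [213 212 163 149 222 225 225 231 224 223 225 228 227 215 187 114]
 [202 208 183 230 231 228 227 220 186 1
[... 588 characters left out ...]
8 227 234 211 209 229 191 207 202 172 175]
 [148 179 218 213 204 219 219 228 182 181 207 203 177 198 190 152]]
top 94 [273. 182.] [285. 194.] [279.0106383  187.59574468] ((278.7195129394531, 187.47561645507812), (14.211812019348145, 7.027819633483887), 38.65980911254883)
side 159 [270. 203.] [279. 223.] [274.50943396 213.26415094] ((274.5, 213.0), (20.0, 9.0), 90.0)
blue top 88 [292. 198.] [305. 209.] [298.84090909 203.40909091] ((298.8000183105469, 203.6000213623047), (14.000000953674316, 6.800000190734863), 36.869895935058594)
blue side 119 [258. 220.] [267. 241.] [261.58823529 230.31932773] ((261.558837890625, 230.2647247314453), (7.518604278564453, 22.070741653442383), 14.03624439239502)
```

```bash
python3 - <<'E'
from h import *
t=cv2.imread("pics/top0.png")
g=255-cv2.cvtColor(t,cv2.COLOR_BGR2GRAY).astype(float)
sub=g[216:226,171:181];w=np.clip(sub-50,0,None)
yy,xx=np.mgrid[216:226,171:181];p=np.array([(w*xx).sum(),(w*yy).sum()])/w.sum()
W=plane('top',[p],.062)[0];Wb=plane('top',[p],.057)[0];print('slot',p,W,Wb)
q=np.c_[xx[w>60],yy[w>60]].astype(float);Q=plane('top',q,.062)[:,:2]*1000
d=Q-Q.mean(0);u,s,v=np.linalg.svd(d);print('slot dir',np.degrees(np.arctan2(v[0,1],v[0,0])))
y,e=tri([279.0,187.6],[274.5,213.26]);b,e2=tri([298.84,203.41],[261.59,230.32])
print('keys',y,e,b,e2,np.degrees(np.arctan2(*(y-b)[[1,0]])),np.linalg.norm(y-b))
# predicted centroid for known head height check
for z in (.068,.071,.074): print(z,plane('top',[[279.0,187.6]],z)[0],plane('side',[[274.5,213.26]],z)[0])
# project key centre & corners
E
```

```text
slot [175.34041824 220.33836133] [ 0.47926966 -0.11179976  0.062     ] [ 0.47977331 -0.11100384  0.057     ]
slot dir 144.95093535846837
keys [ 0.55567915 -0.33820942  0.07278824] 0.0005668537418815091 [ 0.52040291 -0.3822108   0.07359013] 0.0018345872827815386 51.28058211890832 0.056401931016764995
0.068 [ 0.5569015  -0.33880046  0.068     ] [ 0.55719124 -0.33212969  0.068     ]
0.071 [ 0.55631511 -0.33845688  0.071     ] [ 0.5560578  -0.33596262  0.071     ]
0.074 [ 0.55572872 -0.33811331  0.074     ] [ 0.55492436 -0.33979555  0.074     ]
```

carry_out --commands '[[[0,4,2.3,0,3.5],[0,4,2.3,0,3.5],[0,4,2.3,0,3.5],[0,4,2.3,0,3.5],[0,4,2.3,0,3.5],[0,4,2.3,0,3.5],[0,4,2.4,0,3.5],[0,4,2.4,0,3.5]]]' --newtons 40

```text
time: 0.9
position: [0.5562, -0.3374, 0.2527]
ee_rot: [[0.612, 0.791, -0.001], [0.791, -0.612, 0.001], [-0.0, -0.001, -1.0]]
ft_force: [0.8, 0.0, -0.3]
width: 0.0849
```

carry_out --commands '[[[0.3,0,0,-3,0],[0.4,0,0,-3,0],[0.4,0,0,-2,0],[0.4,0,0,0,0],[0.4,0,0,0,0]]]'

```text
time: 1.4
position: [0.5547, -0.3388, 0.1733]
ee_rot: [[0.614, 0.789, -0.001], [0.789, -0.614, 0.0], [0.0, -0.001, -1.0]]
ft_force: [-0.4, -0.2, 0.4]
width: 0.0513
```

```bash
python3 - <<'E'
from h import *
o=bot.get_obs();print(o['position'],o['ee_rot'],o['width'],o['ft_force'])
for n,b in(('top',(225,130,345,230)),('side',(210,120,330,280))):
    im=bot.get_image(n);cv2.imwrite(f'pics/{n}1.png',cv2.resize(im[b[1]:b[3],b[0]:b[2]],None,fx=4,fy=4,interpolation=2)[:600])
E
```

```text
[ 0.55473923 -0.33878189  0.17328854] [[ 6.14190794e-01  7.89157392e-01 -5.28595573e-04]
 [ 7.89157567e-01 -6.14190603e-01  4.87627285e-04]
 [ 6.01562431e-05 -7.16641386e-04 -9.99999741e-01]] 0.05125572685459057 [-0.3912174  -0.19533402  0.44207999]
```

View pics/top1.png

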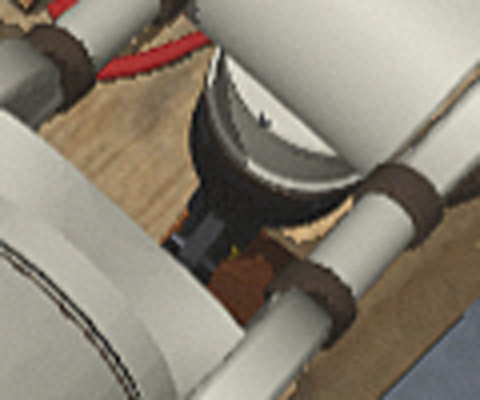

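View pics/side1.png

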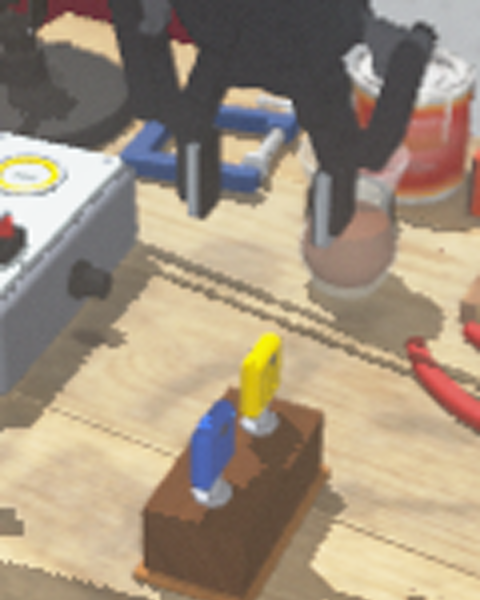

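The side view shows both jaws above the yellow key, which stands between them at about (275,213) in the full picture, with clear space on either side. The arm blocks the top view. I'll descend.

carry_out --commands '[[[0.4,0,0,-3,0],[0.4,0,0,-3,0],[0.4,0,0,-2,0],[0.4,0,0,-1,0],[0.4,0,0,-0.6,0],[0.4,0,0,0,0]]]'

```text
time: 2.1
position: [0.5552, -0.3393, 0.078]
ee_rot: [[0.614, 0.789, 0.001], [0.789, -0.614, -0.001], [-0.0, 0.001, -1.0]]
ft_force: [-0.0, 0.8, -0.3]
width: 0.0512
```

```bash
python3 - <<'E'
from h import *
o=bot.get_obs();print(o['position'],o['width'],o['ft_force'])
for n,b in(('side',(210,140,330,280)),):
    im=bot.get_image(n);cv2.imwrite(f'pics/{n}2.png',cv2.resize(im[b[1]:b[3],b[0]:b[2]],None,fx=4,fy=4,interpolation=2)[:600])
E
```

```text
[ 0.55521692 -0.33925023  0.07799629] 0.051159119993623756 [-5.71777799e-04  8.38898169e-01 -2.55664028e-01]
```

View pics/side2.png

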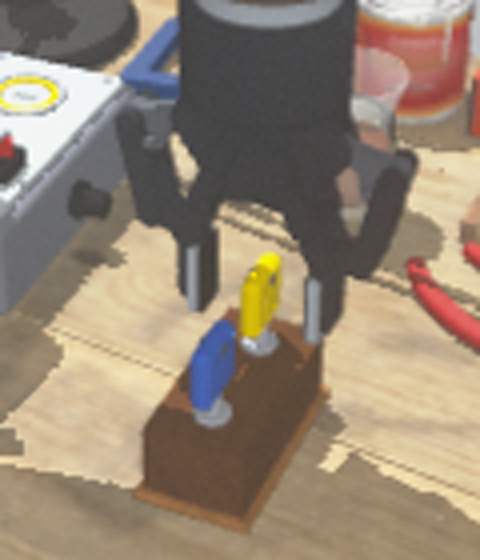

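The jaws now stand on either side of the yellow head at (275,214), roughly centred. Closing.

carry_out --commands '[[[0.6,0,0,0,0],[0.75,0,0,0,0],[0.9,0,0,0,0],[1,0,0,0,0],[1,0,0,0,0],[1,0,0,0,0],[1,0,0,0,0]]]' --newtons 40

```text
time: 2.85
position: [0.5553, -0.3393, 0.0783]
ee_rot: [[0.614, 0.789, 0.001], [0.789, -0.614, -0.001], [-0.0, 0.002, -1.0]]
ft_force: [-0.3, 1.3, 4.6]
width: 0.0104
```

carry_out --commands '[[[1,0,0,1,0],[1,0,0,1,0],[1,0,0,1,0],[1,0,0,1,0],[1,0,0,1,0],[1,0,0,1.5,0],[1,0,0,1.5,0],[1,0,0,0,0]]]'

```text
time: 3.65
position: [0.5563, -0.3401, 0.1611]
ee_rot: [[0.614, 0.789, 0.004], [0.789, -0.614, -0.004], [-0.0, 0.006, -1.0]]
ft_force: [0.7, -1.1, -0.1]
width: 0.0107
```

```bash
python3 - <<'E'
from h import *
o=bot.get_obs();print(o['position'],o['width'],o['ft_force'])
for n,b in(('side',(210,120,330,270)),):
    im=bot.get_image(n);cv2.imwrite('pics/side3f.png',im);cv2.imwrite(f'pics/{n}3.png',cv2.resize(im[b[1]:b[3],b[0]:b[2]],None,fx=4,fy=4,interpolation=2)[:600])
E
```

```text
[ 0.5563403  -0.3400834   0.16107457] 0.01074265299520183 [ 0.74600754 -1.097243   -0.06629112]
```

View pics/side3.png

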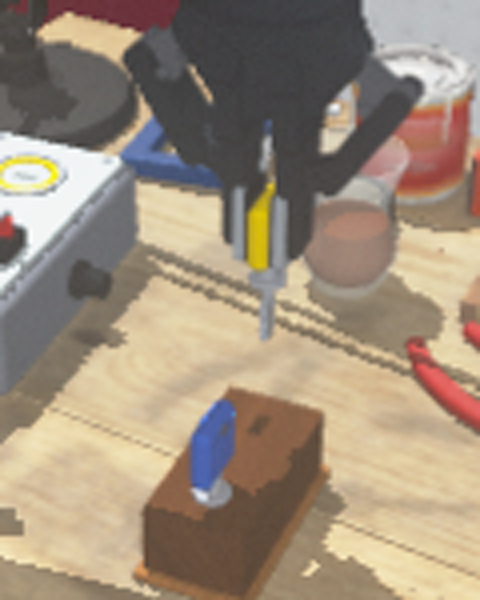

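The yellow key is held upright between the jaws with its tip at about (277,204), the blue key is still in the block, and the emptied slot shows at (275,226). I'll carry it to the yellow keyway.

carry_out --commands '[[[1,0,0,1.5,8],[1,0,0,1.5,8],[1,-0.8,2.5,0,8],[1,-0.9,2.5,0,8],[1,-1,3,0,8],[1,-1,3,0,8],[1,-1,3,0,8],[1,-1,3,0,8]]]'

```text
time: 4.5
position: [0.4969, -0.1674, 0.1865]
ee_rot: [[-0.445, 0.896, -0.001], [0.896, 0.445, 0.001], [0.001, -0.001, -1.0]]
ft_force: [-0.2, 0.2, -0.4]
width: 0.0104
```

carry_out --commands '[[[1,-1,3,0,8],[1,-1,2.8,0,8],[1,0,0,0,8],[1,0,0,0,3],[1,0,0,-2,0],[1,0,0,-2,0],[1,0,0,0,0]]]'

```text
time: 5.2
position: [0.4754, -0.1096, 0.144]
ee_rot: [[-0.8, 0.6, -0.006], [0.6, 0.8, 0.003], [0.007, -0.001, -1.0]]
ft_force: [-0.7, -0.1, -0.7]
width: 0.0105
```

```bash
python3 - <<'E'
from h import *
o=bot.get_obs();print(o['position'],o['ee_rot'],o['width'],o['ft_force'])
for n,b in(('side',(165,70,285,210)),('top',(125,165,225,265))):
    im=bot.get_image(n);cv2.imwrite(f'pics/{n}4f.png',im);cv2.imwrite(f'pics/{n}4.png',cv2.resize(im[b[1]:b[3],b[0]:b[2]],None,fx=4,fy=4,interpolation=2)[:600])
    K,D,R,t,_=cam(n);print(n,-R.T@t)
E
```

```text
[ 0.47542459 -0.10962142  0.1440316 ] [[-0.79974212  0.60030988 -0.00637081]
 [ 0.60030256  0.79976652  0.00321803]
 [ 0.00702697 -0.00125082 -0.99997453]] 0.01054588268575878 [-0.65981191 -0.07668552 -0.69901095]
side [ 0.37772099 -0.9390397   0.54302301]
top [ 0.3954757  -0.24421846  0.89385815]
```

View pics/side4.png

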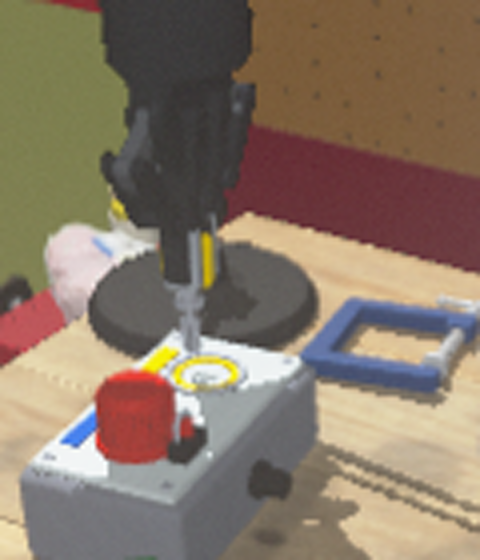

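View pics/top4.png

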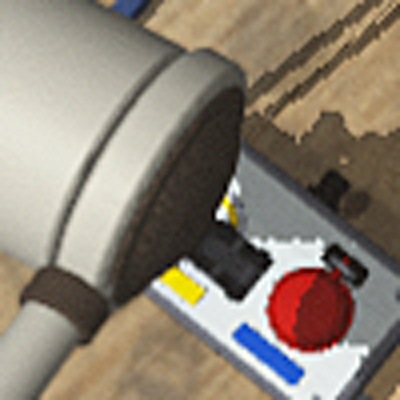

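carry_out --commands '[[[1,0.35,-0.15,0,0],[1,0,0,0,0],[1,0,0,0,0],[1,0,0,0,0]]]'

```text
time: 5.7
position: [0.4816, -0.1124, 0.1477]
ee_rot: [[-0.8, 0.6, 0.001], [0.6, 0.8, -0.0], [-0.001, 0.0, -1.0]]
ft_force: [0.4, 0.2, -0.6]
width: 0.0103
```

```bash
python3 - <<'E'
from h import *
o=bot.get_obs();p=o['position'];R=o['ee_rot'];print(p,R,o['ft_force'])
im=bot.get_image('side');cv2.imwrite('pics/side5f.png',im)
b=(195,120,235,175);f=10
c=cv2.resize(im[b[1]:b[3],b[0]:b[2]],None,fx=f,fy=f,interpolation=cv2.INTER_NEAREST)
o2=bot.get_obs();print(o2['position'])
for k in (0,12,24,32,35,45,77):
    x=proj('side',p+R[:,2]*(.068-k/1000))[0];print(k,x)
    cv2.circle(c,tuple(int(v) for v in (x-b[:2]+.5)*f),3,(0,0,255),-1)
s=proj('side',[.4793,-.1118,.062])[0];print('slot proj',s);cv2.circle(c,tuple(int(v) for v in (s-b[:2]+.5)*f),3,(255,0,255),-1)
cv2.imwrite('pics/side5.png',c)
E
```

```text
[ 0.48162141 -0.11243509  0.14774701] [[-7.99798922e-01  6.00267629e-01  6.75763206e-04]
 [ 6.00267558e-01  7.99799195e-01 -3.27141712e-04]
 [-7.36847448e-04  1.43991141e-04 -9.99999718e-01]] [ 0.44205223  0.20866258 -0.55561855]
[ 0.48149753 -0.11240518  0.14761002]
0 [216.51881323 157.10160831]
12 [216.22772048 152.43493643]
24 [215.93336522 147.70346595]
32 [215.73529964 144.51262165]
35 [215.66064551 143.30844109]
45 [215.41029481 139.26422322]
77 [214.59344769 126.00318057]
slot proj [215.86902346 163.86875493]
```

View pics/side5.png

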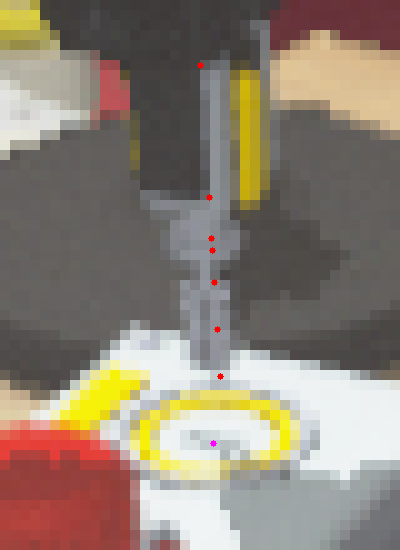

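The blade shows at (215,152) and the shoulder at (215,143) in the side image. The ring centre is near (216,163). I'll get sub-pixel values.

```bash
python3 - <<'E'
from h import *
o=bot.get_obs();p=o['position'];R=o['ee_rot'];print(p)
im=bot.get_image('side');g=cv2.cvtColor(im,cv2.COLOR_BGR2GRAY).astype(float)
A=cv2.cvtColor(cv2.imread('pics/side0.png'),cv2.COLOR_BGR2GRAY).astype(float)
print(g[140:156,206:224].astype(int))
m=mask(cv2.imread('pics/side0.png'),'y',(205,150,230,172))
l=cv2.connectedComponentsWithStats(m);i=1+np.argmax(l[2][1:,4]);q=np.argwhere(l[1]==i)[:,::-1].astype(float)
print('ring side',l[2][i],cv2.fitEllipse(cv2.convexHull(plane('side',q,.062)[:,:2].astype(np.float32)*1000)))
h=cv2.convexHull(q.astype(np.float32));print(cv2.fitEllipse(h), 'slot proj',proj('side',[.4792,-.1115,.062]))
K,D,Rc,t,_=cam('side')
for rows in ((141,142,143),(148,149,150,151,152)):
    for r in rows:
        d=g[r,206:224]-62;d[d<20]=0; x=(d*np.arange(206,224)).sum()/d.sum()
        # point on vertical plane through TCP spanned by tool x and tool z
        oo,dd=ray('side',[[x,r]]);n=R[:,1];k=((p-oo)@n)/(dd[0]@n);X=oo+k*dd[0]
        print(r,x,X,'s mm',1000*(X-p)@R[:,0])
E
```

```text
[ 0.48149753 -0.11240518  0.14761002]
[[ 94  93  91 111 127 136 132 127 116 137 145 134  91 122 107  75  76  89]
 [ 95  94  94  98 105 113 113 130 141 147 143 105  76  81  78  76  76  79]
 [ 96  97  94  93  96 100 133 145 148 149 137 113 109  77  76  77  76  76]
 [ 97  98  97  94  98 111 134 140 146 147 134 127 127  87  77  75  75  75]
 [ 96  96  97  97  96 110 134 134 140 141 134 128 127  84  76  78  76  76]
 [ 95  97  96  97  97 101 126 150 149 148 137 133 105  77  75  75  75  77]
 [ 96  97  98  96  98 100 104 112 122 144 114  96  82  74  77  74  75  76]
 [ 97  97  99  97  98  99  96  95 117 147 109  73  75  77  76  75  75  74]
 [ 98  98 100  98  96  98 102 135 135 149 137  96  72  76  76  77  77  75]
 [ 98  97  99  99 100  99 104 135 146 148 147 126  82  77  76  74  79  90]
 [100  97  97 100  97  98 106 151 144 138 144 112  84  79  93  93  95  96]
 [ 99  99  98  98  99  98 111 164 144 122 145 127  95  82  97  96  97  98]
 [ 99 110 162 127 100  97 102 130 149 122 146 134  89  94  98  97  94  97]
 [109 173 217 217 189 206 201 146 155 132 148 143  82  96  97  97  98  95]
 [175 234 22
[... 385 characters left out ...]
roj [[215.80562604 163.80987594]]
141 212.4558359621451 [ 0.47540379 -0.10782903  0.11893898] s mm 7.634465197743682
142 212.9190340909091 [ 0.47621662 -0.10843892  0.11666013] s mm 6.619361581332537
143 213.21196358907673 [ 0.47668283 -0.10878863  0.11428875] s mm 6.037702943219053
148 212.31772575250835 [ 0.47416985 -0.10690137  0.1010797 ] s mm 9.18679736867623
149 213.17378917378917 [ 0.47580163 -0.10812595  0.09897219] s mm 7.14764130548622
150 214.09734513274336 [ 0.47757413 -0.10945615  0.0968996 ] s mm 4.932515807596443
151 214.3493552168816 [ 0.47796191 -0.109747    0.09445689] s mm 4.448955634698698
152 213.76584317937701 [ 0.47662111 -0.1087404   0.09154557] s mm 6.126954324708184
```

```bash
python3 - <<'E'
from h import *
def dark(im,c,r,th):
    g=cv2.cvtColor(im,cv2.COLOR_BGR2GRAY).astype(float)
    x0,y0=c[0]-r,c[1]-r;s=g[y0:y0+2*r+1,x0:x0+2*r+1];print(s.astype(int))
    w=np.clip(th-s,0,None);yy,xx=np.mgrid[y0:y0+2*r+1,x0:x0+2*r+1];return np.array([(w*xx).sum(),(w*yy).sum()])/w.sum()
s3=cv2.imread('pics/side3f.png');t4=cv2.imread('pics/top4f.png')
c=dark(s3,(274,226),5,45);print('side',c,plane('side',[c],.042))
c=dark(t4,(281,189),6,45);print('top',c,plane('top',[c],.042))
cv2.imwrite('pics/blk.png',np.hstack([cv2.resize(s3[200:270,240:310],(400,400),interpolation=0),cv2.resize(t4[165:235,255:325],(400,400),interpolation=0)]))
E
```

```text
[[107 109 109 111 113 113 113 111 110 111 108]
 [106 108 110 111 113 113 110 108 108 109 110]
 [107 109 111 114 114 106 105 104 108 109 106]
 [107 110 112 115 108  94  92  91  97 108 108]
 [108 111 113 113  98  86  90  90 101 108 108]
 [107 111 113 103  88  84  89  95 106 108 107]
 [112 110 106  91  85  83  95 105 108 106 105]
 [113 111 108  98  98  89 101 108 108 104 106]
 [114 112 109 107 106 107 106 107 108 104 106]
 [113 110 107 109 111 109 107 106 108 105 105]
 [111 109 109 109 110 108 107 105 106 105 107]]
side [nan nan] [[nan nan nan]]
[[55 54 57 55 62 59 56 61 55 58 75 55 87]
 [60 59 56 61 55 55 55 58 59 62 59 60 91]
 [59 60 60 62 56 60 57 61 61 52 56 58 67]
 [43 56 57 60 62 55 58 57 58 60 56 58 54]
 [42 38 39 46 55 60 58 60 59 59 61 62 58]
 [41 34 41 40 38 61 60 62 59 57 57 66 59]
 [33 28 31 37 39 42 40 53 53 54 60 55 61]
 [38 31 34 34 35 39 41 40 39 40 52 58 55]
 [45 39 30 39 37 37 41 40 38 41 37 53 41]
 [44 48 38 35 30 37 36 45 44 41 45 41 38]
 [41 44 43 41 35 39 43 44 40 40 43 44 40]
 [40 39 43 48 44 39 45 40 40 47 42 40 45]
 [38 43 41 41 45 41 47 48 45 41 43 45 47]]
top [279.18120805 191.01789709] [[ 0.55397558 -0.34222199  0.042     ]]<stdin>:5: RuntimeWarning: invalid value encountered in divide
```

View pics/blk.png

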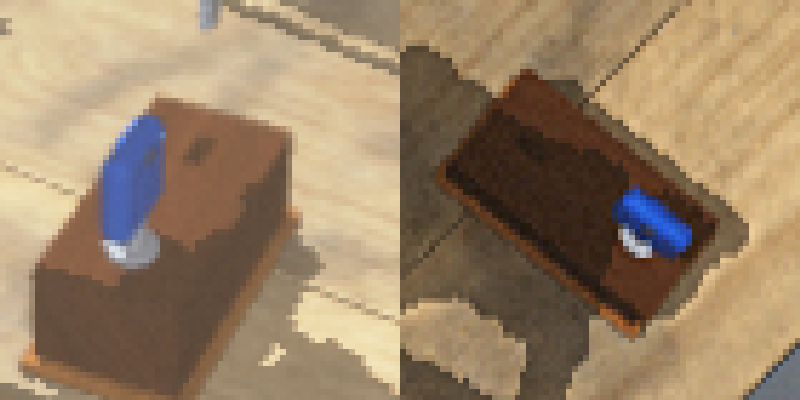

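```bash
python3 - <<'E'
from h import *
def dark(im,c,r,th):
    g=cv2.cvtColor(im,cv2.COLOR_BGR2GRAY).astype(float)
    x0,y0=c[0]-r,c[1]-r;s=g[y0:y0+2*r+1,x0:x0+2*r+1]
    w=np.clip(th-s,0,None);yy,xx=np.mgrid[y0:y0+2*r+1,x0:x0+2*r+1];return np.array([(w*xx).sum(),(w*yy).sum()])/w.sum(),s.astype(int)
s3=cv2.imread('pics/side3f.png');t4=cv2.imread('pics/top4f.png')
c,_=dark(s3,(274,227),4,103);P=plane('side',[c],.042)[0];print('side',c,P)
c,s=dark(t4,(277,190),4,37);print(s);Q=plane('top',[c],.042)[0];print('top',c,Q)
p=np.array([.5553,-.3393,.042]);ty=np.array([.789,-.614,0]);tx=np.array([.614,.789,0])
for X in(P,Q):print('tool y',1000*(X-p)@ty,'tool x',1000*(X-p)@tx)
p=np.array([.4815,-.1124,.12]);a=proj('side',[p,p+[-.008,.006,0],p+[.006,.008,0]]);print(a-a[0])
E
```

```text
side [274.26754386 225.92982456] [ 0.55579761 -0.33770941  0.042     ]
[[37 38 43 56 57 60 62 55 58]
 [43 42 42 38 39 46 55 60 58]
 [48 39 41 34 41 40 38 61 60]
 [40 42 33 28 31 37 39 42 40]
 [46 41 38 31 34 34 35 39 41]
 [37 41 45 39 30 39 37 37 41]
 [43 45 44 48 38 35 30 37 36]
 [38 45 41 44 43 41 35 39 43]
 [38 42 40 39 43 48 44 39 45]]
top [277.09090909 190.14545455] [ 0.55589927 -0.33737853  0.042     ]
tool y -0.584011729296873 tool x 1.560510924722448
tool y -0.7069598923266893 tool x 1.8839908140257677
[[ 0.          0.        ]
 [-3.98042141 -0.80783394]
 [ 2.11819833 -1.88606816]]
```

carry_out --commands '[[[1,0,0,-0.5,0],[1,0,0,-0.5,0],[1,0,0,-0.2,0],[1,0,0,0,0],[1,0,0,0,0],[1,0,0,0,0]]]'

```text
time: 6.4
position: [0.4815, -0.1124, 0.1355]
ee_rot: [[-0.8, 0.6, 0.0], [0.6, 0.8, -0.0], [-0.0, 0.0, -1.0]]
ft_force: [-0.2, -0.2, -0.1]
width: 0.0105
```

```bash
cat > v.py <<'E'
import sys
from h import *
o=bot.get_obs();p=o['position'];R=o['ee_rot'];print(p,R[:,2],np.degrees(np.arctan2(R[1,0],R[0,0])),o['ft_force'],o['width'],o['time'])
im=bot.get_image('side');cv2.imwrite(f'pics/s{sys.argv[1]}f.png',im)
b=(195,125,235,175);f=11
c=cv2.resize(im[b[1]:b[3],b[0]:b[2]],None,fx=f,fy=f,interpolation=cv2.INTER_NEAREST)
for s,col in ((0,(0,0,255)),(2,(0,255,0))):
  for k in (0,24,33.5):
    x=proj('side',p+R[:,2]*(.068-k/1000)+R[:,0]*s/1000)[0]
    cv2.circle(c,tuple(int(v) for v in (x-b[:2]+.5)*f),3,col,-1)
s=proj('side',[.4792,-.1115,.062])[0];cv2.circle(c,tuple(int(v) for v in (s-b[:2]+.5)*f),3,(255,0,255),-1)
cv2.imwrite(f'pics/s{sys.argv[1]}.png',c)
E
python3 v.py 6
```

```text
[ 0.48149069 -0.11238594  0.13545383] [ 2.87543792e-04 -1.21346385e-04 -9.99999951e-01] 143.10853504989902 [-0.2200104  -0.17165409 -0.11013605] 0.010517723510876867 6.4
```

View pics/s6.png

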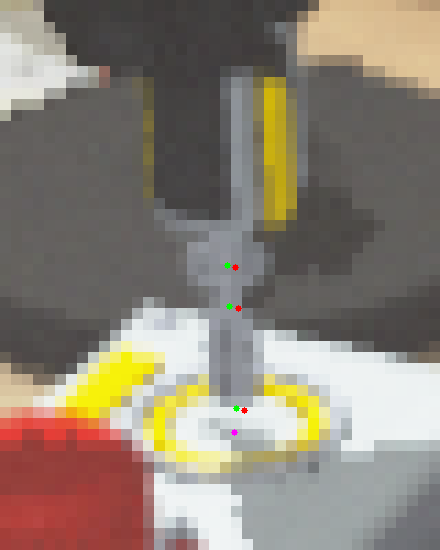

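The tip is about 5 mm above the slot, and its projected landing point at crop (236,431) matches the ring and slot centre at about (237,428). I'll lower it gently.

carry_out --commands '[[[1,0,0,-0.3,0],[1,0,0,-0.3,0],[1,0,0,-0.2,0],[1,0,0,0,0],[1,0,0,0,0]]]'

```text
time: 6.95
position: [0.4813, -0.1123, 0.1272]
ee_rot: [[-0.8, 0.6, -0.0], [0.6, 0.8, 0.0], [0.0, -0.0, -1.0]]
ft_force: [0.1, 0.2, -1.0]
width: 0.0106
```

carry_out --commands '[[[1,0,0,-0.2,0],[1,0,0,-0.2,0],[1,0,0,0,0],[1,0,0,0,0]]]'

```text
time: 7.35
position: [0.4813, -0.1123, 0.1232]
ee_rot: [[-0.8, 0.6, -0.0], [0.6, 0.8, 0.0], [0.0, -0.0, -1.0]]
ft_force: [0.1, -0.1, 0.1]
width: 0.0101
```

```bash
python3 v.py 7
```

```text
[ 0.48129542 -0.11231044  0.12320609] [-1.87775517e-04  7.89925511e-05 -9.99999979e-01] 143.11042284748896 [ 0.14694741 -0.1449448   0.10999762] 0.010141287156792533 7.35
```

View pics/s7.png

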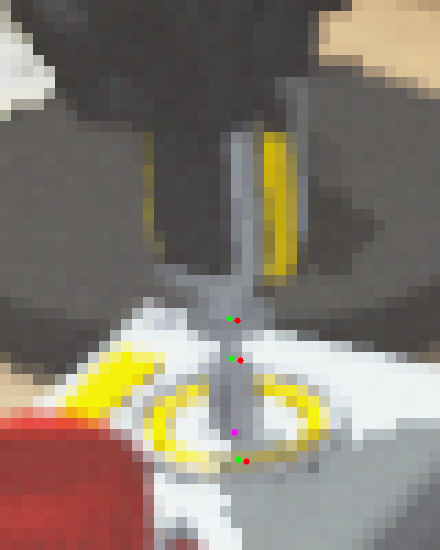

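The blade's visible end stays at about (216,165), inside the ring, while the projected tip is lower, and there is no force. So it is entering the slot. I'll grip harder and go on with small wiggles.

carry_out --commands '[[[1,0,0,0,0],[1,0,0,-0.2,0],[1,0,0,-0.2,0],[1,0,0,-0.2,0],[1,0,0,0,0],[1,0,0,0,0]]]' --newtons 80

```text
time: 8.0
position: [0.4815, -0.1124, 0.1175]
ee_rot: [[-0.8, 0.6, 0.0], [0.6, 0.8, -0.0], [-0.0, 0.0, -1.0]]
ft_force: [0.4, 0.0, 1.6]
width: 0.0097
```

carry_out --commands '[[[1,0.03,0.04,-0.15,1.5],[1,-0.06,-0.08,-0.15,-3],[1,0.06,0.08,-0.15,3],[1,-0.06,-0.08,-0.15,-3],[1,0.03,0.04,0,1.5],[1,0,0,0,0]]]'

```text
time: 8.6
position: [0.4815, -0.1127, 0.1112]
ee_rot: [[-0.801, 0.598, 0.0], [0.598, 0.801, -0.001], [-0.001, -0.001, -1.0]]
ft_force: [1.1, -2.7, -0.7]
width: 0.0099
```

carry_out --commands '[[[1,0.03,0.04,-0.15,1.5],[1,-0.06,-0.08,-0.15,-3],[1,0.06,0.08,-0.15,3],[1,-0.06,-0.08,-0.15,-3],[1,0.03,0.04,0,1.5],[1,0,0,0,0]]]'

```text
time: 9.2
position: [0.4818, -0.1122, 0.1054]
ee_rot: [[-0.801, 0.598, 0.001], [0.598, 0.801, -0.0], [-0.001, 0.001, -1.0]]
ft_force: [2.4, -0.3, 0.5]
width: 0.0098
```

```bash
python3 v.py 8
```

```text
[ 0.48182076 -0.11224413  0.10543717] [ 1.18849327e-03 -1.63241012e-05 -9.99999294e-01] 143.24464334905164 [ 2.36907141 -0.25484364  0.54021976] 0.00978336100381529 9.2
```

View pics/s8.png

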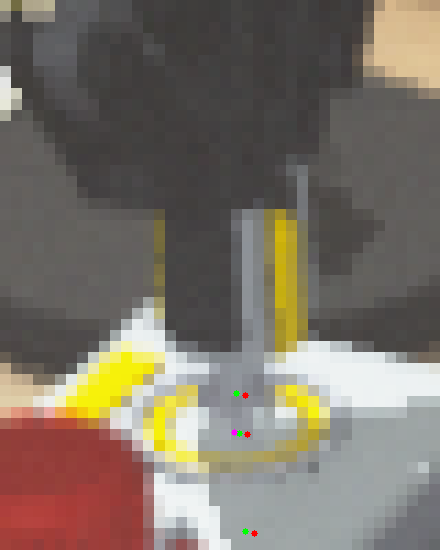

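The shoulder is now at about (216,160), just above the plate, with roughly 7 mm to go. I'll keep pushing.

carry_out --commands '[[[1,0.03,0.04,-0.15,1.5],[1,-0.06,-0.08,-0.15,-3],[1,0.06,0.08,-0.15,3],[1,-0.06,-0.08,-0.15,-3],[1,0.03,0.04,0,1.5],[1,0,0,0,0]]]'

```text
time: 9.85
position: [0.4814, -0.1126, 0.0991]
ee_rot: [[-0.802, 0.598, 0.0], [0.598, 0.802, -0.001], [-0.001, -0.0, -1.0]]
ft_force: [2.8, -2.2, -1.4]
width: 0.0098
```

carry_out --commands '[[[1,0,0,-0.1,1],[1,0,0,-0.1,-2],[1,0,0,-0.1,1],[1,0,0,0,0],[1,0,0,0,0]]]'

```text
time: 10.35
position: [0.4819, -0.1128, 0.0983]
ee_rot: [[-0.801, 0.599, 0.0], [0.599, 0.801, -0.001], [-0.001, -0.0, -1.0]]
ft_force: [-4.2, -0.2, 14.7]
width: 0.01
```

```bash
python3 v.py 9
```

```text
[ 0.48185768 -0.11276618  0.09829006] [ 2.10417591e-04 -7.38274692e-04 -9.99999705e-01] 143.2147690850261 [-4.20964411 -0.17835885 14.73109874] 0.009984797233131662 10.35
```

View pics/s9.png

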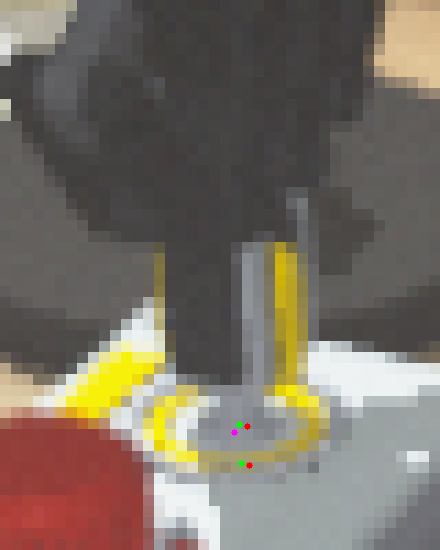

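The key is home: the shoulder sits on the plate at about (217,163), the nominal tip depth is 32 mm, and there is 15 N of reaction. I'll turn it clockwise, shifting the tool as it turns so the key's own axis stays put (it sits about 2 mm off the TCP).

carry_out --commands '[[[1,0,0,0,0],[1,-0.02,-0.02,0,-8],[1,-0.02,-0.02,0,-8],[1,-0.02,-0.02,0,-8],[1,-0.03,-0.01,0,-8],[1,-0.03,-0.01,0,-8],[1,0,0,0,0]]]'

```text
time: 11.1
position: [0.4806, -0.1136, 0.0983]
ee_rot: [[-0.226, 0.974, 0.0], [0.974, 0.226, -0.001], [-0.001, -0.0, -1.0]]
ft_force: [-3.9, -1.5, 14.3]
width: 0.0098
```

carry_out --commands '[[[1,-0.03,0,0,-8],[1,-0.03,0,0,-8],[1,-0.03,0.01,0,-8],[1,-0.03,0.02,0,-8],[1,-0.03,0.02,0,-8],[1,-0.01,0.01,0,-8],[1,0,0,0,0],[1,0,0,0,0]]]'

```text
time: 11.9
position: [0.4787, -0.1132, 0.0983]
ee_rot: [[0.57, 0.821, -0.001], [0.821, -0.57, -0.001], [-0.001, 0.0, -1.0]]
ft_force: [-4.9, -0.7, 14.9]
width: 0.0095
```

```bash
python3 - <<'E'
from h import *
o=bot.get_obs();print(o['position'],o['torque'],o['ft_force'],o['width'],np.degrees(np.arctan2(o['ee_rot'][1,0],o['ee_rot'][0,0])))
ims=[]
for n,b in(('side',(180,105,260,205)),('top',(135,180,215,280))):
    im=bot.get_image(n);ims.append(cv2.resize(im[b[1]:b[3],b[0]:b[2]],(400,500),interpolation=2))
cv2.imwrite('pics/t1.png',np.hstack(ims))
E
```

```text
[ 0.47873925 -0.11319088  0.09828682] [-0.16324897  0.93181273 -0.01081857] [-4.93469267 -0.69945929 14.9205198 ] 0.009482535685813531 55.23161080656094
```

View pics/t1.png

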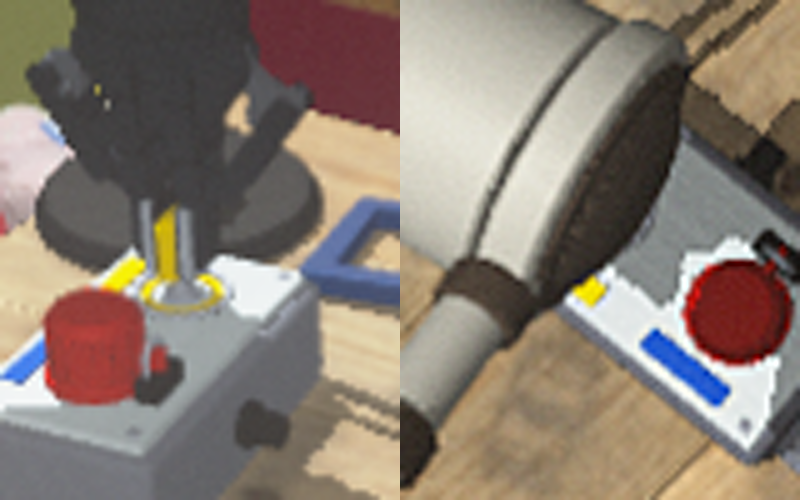

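The head has turned with the gripper (edge-on to the side camera at about (214,154)), the shoulder is still on the plate, and the tool is turned 88°. The measured z moment is lower than the spring should give, so I'll feel for the stop by turning a little further.

carry_out --commands '[[[1,0,0,0,-3],[1,0,0,0,0],[1,0,0,0,0]]]'

```text
time: 12.3
position: [0.4787, -0.1131, 0.0983]
ee_rot: [[0.612, 0.791, -0.001], [0.791, -0.612, -0.001], [-0.001, 0.0, -1.0]]
ft_force: [-5.3, -0.4, 15.7]
width: 0.0099
```

```bash
python3 - <<'E'
from h import *
o=bot.get_obs();print(o['position'],o['torque'],o['ft_force'],o['joint_torque'],np.degrees(np.arctan2(o['ee_rot'][1,0],o['ee_rot'][0,0])))
E
```

```text
[ 0.47865483 -0.11313257  0.09827371] [-0.21846322  0.97199747  0.0931705 ] [-5.30627686 -0.44167622 15.72254294] [  1.01013824 -26.87477767 -23.99092913   0.95760953  -1.370546
   0.10761069] 52.24912583422033
```

carry_out --commands '[[[1,0,0,0,-3],[1,0,0,0,0],[1,0,0,0,0]]]'

```text
time: 12.6
position: [0.4786, -0.1131, 0.0983]
ee_rot: [[0.653, 0.758, -0.001], [0.758, -0.653, -0.001], [-0.001, -0.0, -1.0]]
ft_force: [-4.8, -1.3, 16.7]
width: 0.0099
```

```bash
python3 - <<'E'
from h import *
o=bot.get_obs();print(o['position'],o['torque'],o['ft_force'],o['joint_torque'],np.degrees(np.arctan2(o['ee_rot'][1,0],o['ee_rot'][0,0])))
E
```

```text
[ 0.47859562 -0.113068    0.09827997] [-0.11333961  1.07884975  0.15219869] [-4.79093117 -1.33970836 16.73586086] [  0.9435714  -26.76555634 -24.05434906   0.94755638  -1.49638765
   0.10739285] 49.248547441790464
```

```bash
python3 - <<'E'
from h import *
im=bot.get_image('side');b=(190,120,240,180);a=cv2.resize(im[b[1]:b[3],b[0]:b[2]],(500,600),interpolation=2)
cv2.imwrite('pics/t2.png',a)
im=bot.get_image('side');b=(240,195,310,275);cv2.imwrite('pics/t3.png',cv2.resize(im[b[1]:b[3],b[0]:b[2]],(420,480),interpolation=2))
o=bot.get_obs();print(o['time'],o['torque'][2],o['joint_torque'][5],o['width'])
E
```

```text
12.7 0.07269144316220853 0.09335605194792151 0.009469614643915858
```

View pics/t2.png

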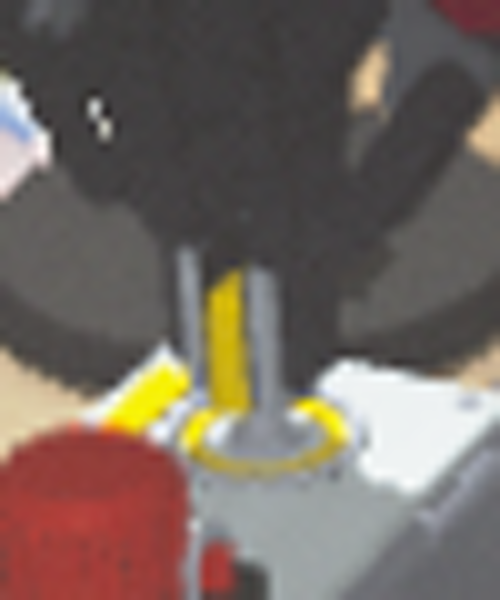

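View pics/t3.png

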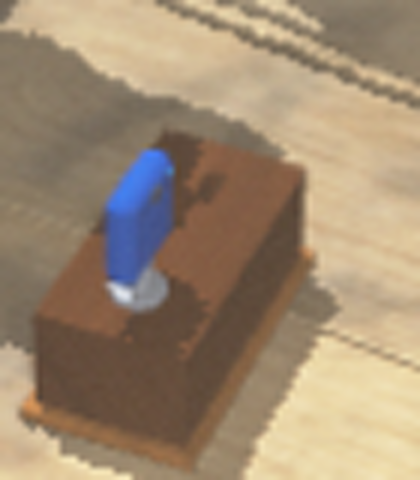

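The shoulder sits on the plate at about (217,163), and the head, edge-on, is still clamped between the pads. The blue key is still in its slot at (263,231). The z moment of about 0.07–0.15 N m fits the return spring near its stop, so I'll hand the job in.

```bash
python3 -c "
from bench import bot
print(bot.finish_job())
o=bot.get_obs();print(o['position'],o['width'],o['ft_force'],o['torque'][2])"
```

```text
the job is handed in; nothing more can be done
None
the job is handed in; nothing more can be done
```

I handed the job in at about 12.7 s with the yellow key home in the yellow keyway, turned clockwise and still gripped at 80 N. No verdict came back.

The red cover was on the blue keyway, so I took the yellow key out of the block. I worked it down past the pins with small wiggles until the shoulder stopped on the plate. Then I turned it clockwise, shifting the tool to keep the key's axis in place.

**Last checks:**
- **Depth:** the tip was about 32 mm down by tool height, with about 15 N of reaction from the plate. The side view shows the shoulder on the plate, centred in the ring.
- **Turn:** the gripper had turned about 94° from where the key was pushed home. The moment about z was 0.07–0.15 N m, which fits the return spring near its stop. I could not read the switch angle directly; that the switch is past 1.1 rad comes from the gripper angle and this moment.
- **Other items:** the blue key still stood in the block in the last picture. I never moved near the glass or the pliers, but took no last picture of them.

**What disagreed:**
- The two cameras put the ring about 4 mm apart in y. I settled it by comparing the key tip with the slot in the side view.
- At 88° of turn the z moment read about zero (-0.01 N m), which did not fit the spring. It rose once I turned further.

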